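Lean the blank panels back against the rail

TASK

Three blank painting panels stand upright on their lower edges in front of the wooden leaning rail. With the fingertips, push the two panels that are taller than the rail so that each tips back and rests leaning against the rail, its foot staying about where it stands. Do not pinch or lift any panel, leave the low panel standing, and leave everything else on the table undisturbed.

Things in the scene. Friction and masses are not known exactly. Their poses are not given: they have to be found in the camera images.
- panel_tall: tall narrow blank painting panel (white face to the robot, plywood sides), 120 mm wide, 230 mm tall, 32 mm thick, loose, about 380 g, standing on its lower edge. Origin: centre of its underside. Axes: x through the thickness, from white face towards the rail; y along its width; z up. Taller than the rail. Tilted past about 0.14 rad it goes over by itself onto the rail.
- panel_middle: nearly square, middle-sized blank painting panel (white face to the robot, plywood sides), 160 mm wide, 170 mm tall, 32 mm thick, loose, about 380 g, standing on its lower edge. Origin: centre of its underside. Axes: x through the thickness, from white face towards the rail; y along its width; z up. Taller than the rail. Tilted past about 0.19 rad it goes over by itself onto the rail.
- panel_low: low wide blank painting panel (white face to the robot, plywood sides), 160 mm wide, 95 mm tall, 32 mm thick, loose, about 260 g, standing on its lower edge. Origin: centre of its underside. Axes: x through the thickness, from white face towards the rail; y along its width; z up. Lower than the rail, so it would fall flat: leave it standing.
- rail: fixed wooden rail behind the panels: a level batten 660 mm long, 16 thick, 30 high, top edge 120 mm above the table, on two struts. Origin: on the table under its centre; x away from the robot, y along it. Panels' backs stand 50 to 68 mm in front of it, 200 mm apart along it, in any order, turned up to 0.08 rad; a tipped panel leans 0.38 to 0.53 rad.
- tube_standing: metal paint tube standing on its black cap, 95 mm tall, 34 mm wide, in front of the gap between two panels. Bystander. Origin: centre of its underside.
- tube_flat: flattened metal paint tube lying on the table in front of the panels, 100 x 28 x 14 mm. Bystander. Origin: centre of its underside.
- jar: small amber glass jar with a dark lid, 48 mm across, 60 mm tall, in front of the other gap between panels. Bystander. Origin: centre of its underside.
- squeeze_bottle: white plastic bottle with yellow cap, 60 mm across, 160 mm tall, to the left. Bystander. Origin: centre of its underside.
- brush_tin: tin 72 mm across, 100 mm tall, with brushes standing in it up to 250 mm high, to the right. Bystander. Origin: centre of its underside.
- foil_dish: shallow aluminium dish 100 x 130 x 30 mm, behind the rail. Bystander. Origin: centre of its underside.
- palette_knife: palette knife about 200 mm long lying behind the rail. Bystander. Origin: a point along its length, at table level.
- cup: terracotta cup 72 mm across, 75 mm tall, far left. Bystander. Origin: centre of its underside.
There are look-alikes about, which are no part of the job. What is shaped like the panel_middle but grey is not meant.

How it is judged:
By the outcome, as a careful person would: the job done as asked, in the order asked, and still so for the second after the job is handed in, with the robot touching nothing.
It also fails if it takes over 51 s, if anything falls off the work surface, if the arm or the gripper's body presses on something with over 40 N, if the wrist force passes 120 N, or if a joint passes its speed limit or range.

ROBOT

A 6-joint arm with a two-finger parallel gripper is mounted at the origin on the work surface. World frame = base frame: x ahead of the robot, y to its left, z up, the work surface at z = 0. Lengths are in m, angles in rad, forces in N, time in s.
With the tool pointing down it reaches from about 0.2 to 0.875 m from the base axis. Payload 3.4 kg.
Tool frame: the origin (TCP) lies between the finger pads; the fingertips stand 11 mm ahead of it and the grasp point (between the pads) lies 8 mm behind it; z points along the fingers, y is the line along which they close (so a half turn about z gives the same grasp; the last joint's range is limited). The gripper opens to 94 mm and grips with 3 to 60 N. Pads are 16 mm wide; open, the fingers measure 119 mm over their backs; the gripper's body (75 mm by 177 mm) begins 78 mm behind the grasp point.
Start: joints at [1.131, 0.276, 1.505, -0, 1.361, -0.121], TCP at [0.18, 0.546, 0.216] pointing down, gripper open.
Joint ranges: [-2.89, 2.89], [-0.75, 2.08], [0.22, 2.7], [-1.18, 4.32], [0.11, 2.71], [-2.7, 2.7]. Speed limits (rad/s): [2.57, 2.57, 3.14, 3.14, 3.14, 3.14].

INTERFACE

Orientations are given as a unit quaternion [w, x, y, z].
In Python, from cell import * gives the robot as it stands.
- The arm moves only by the tool apply_moves, never from a script. Its argument "steps" is a list of rows, each a list of 7 numbers: the turn, a rotation vector about the tool's x, y, z in rad, then the shift along the tool's x, y, z in m, then the finger opening in m, from 0 to 0.094. In form: [[ax, ay, az, dx, dy, dz, gripper], ...]. A call has 1 to 12 rows; each row shifts and turns the commanded pose from where the row before left it, along the tool's axes as they then stand; what a row does not reach is not made up. A row lasts 1/8 s, in which the tool goes at most 62.5 mm and 10.7 degrees, less where a joint would pass 70% of its speed; a pose out of reach is approached as far as the arm can. A call with a gripper value outside its range is refused whole. The fingers move at their own pace and stop on an object; "force" is the grip in N (left out, the last holds). Time passes only in rows, so rows that do not move let the fingers close. It gives the time, the measured TCP pose, the force, the opening and the grip force at its end, in the units of the state.
- get_state(): the state, without advancing time (a new reading comes with each control period).
- get_image(name): name is "side" or "top"; returns a dict with "pixels" (420x560x3 uint8, red, green, blue), "vfov" (degrees; the focal length in pixels is half the picture's height over the tangent of half this angle, whatever the lens; pixels are square), "cx", "cy" (the principal point, pixels), "distortion" ([k1, k2, p1, p2, k3] as OpenCV has them; the pictures are not rectified), "xyz" and "attitude" of the camera in the world. Camera axes: x right, y up, looking along -z (the intrinsics and any distortion apply to the point x, -y, -z); pixel columns grow to the right and rows downward; lengths in m; the calibration is good to about 2 mm. A picture is of the moment at which its call begins. There is no depth.
- job_done(): hands the job in; it is judged then, once.
The state is a dict: "clock": time; "joint_positions": joint angles; "joint_vel": joint speeds; "effort": joint torques, N m; "tool_pos": TCP position; "ee_rot": TCP orientation; "wrist_force": force on the tool from outside, world axes, zero at the start; "torque": the same for the moment, N m; "width": finger opening in m; "finger_force": force on a finger pad.
Only numpy, scipy, OpenCV 4.12 (cv2) and the standard library are available. Lean on these libraries where they do the work, as an engineer would, in place of code of your own. Each camera call takes 0.05 s, during which the arm holds its last target. There are 200 camera calls.

## Working session

There is one attempt and no reset: what is moved stays moved. The work goes in short steps, Python scripts to look and compute and a tool call to move; the robot and the scene stay as the last step left them, time stands still between calls to the robot, and variables do not carry over. Pictures are saved under pics/ and viewed, at most 10 in all, crops included, and the job is handed in when it is done.

Besides the shell and the picture viewer there is one more tool, called as name(argument=value, ...) on one line, values as JSON. apply_moves: Moves the arm, as the interface text tells. Its arguments: {"type":"object","properties":{"steps":{"type":"array","items":{"type":"array","items":{"type":"number"}}},"force":{"type":"number"}},"required":["steps"]}

```bash
mkdir -p pics
cat > h.py <<'E'
from cell import *
import numpy as np, cv2
from scipy.spatial.transform import Rotation as R
def cam(im):
    a=np.array(im["attitude"],float)
    Rm=a if a.shape==(3,3) else R.from_quat(a[[1,2,3,0]]).as_matrix()
    f=im["pixels"].shape[0]/2/np.tan(np.radians(im["vfov"])/2)
    K=np.array([[f,0,im["cx"]],[0,f,im["cy"]],[0,0,1]])
    return Rm,K,np.array(im["distortion"],float),np.array(im["xyz"])
def ray(im,uv,z):
    Rm,K,D,c=cam(im)
    p=cv2.undistortPoints(np.array(uv,float).reshape(-1,1,2),K,D)[:,0]
    d=np.c_[p[:,0],-p[:,1],-np.ones(len(p))]@Rm.T
    return c+d*((z-c[2])/d[:,2])[:,None]
def proj(im,X):
    Rm,K,D,c=cam(im)
    q=((np.array(X,float)-c)@Rm)*[1,-1,-1]
    return cv2.projectPoints(q,np.zeros(3),np.zeros(3),K,D)[0][:,0]
E
python3 - <<'E'
from h import *
import pickle
s=get_state();print(s)
for n in("top","side"):
    im=get_image(n);pickle.dump(im,open(n+".pkl","wb"))
    print({k:v for k,v in im.items() if k!="pixels"})
    cv2.imwrite(f"pics/{n}0.png",cv2.resize(im["pixels"][:,:,::-1],(800,600),interpolation=cv2.INTER_CUBIC))
E
```

```text
{'clock': 0.0, 'joint_positions': array([ 1.13100014e+00,  2.76557038e-01,  1.50604600e+00, -1.90039018e-05,
        1.36071226e+00, -1.21024131e-01]), 'joint_vel': array([-5.82263788e-04, -1.75559823e-03,  1.51814953e-03,  7.04517596e-05,
       -3.02358479e-03,  2.77908548e-03]), 'effort': array([ 2.32079969e-03, -4.04585195e+01, -2.37231320e+01,  7.04025663e-02,
        3.45794403e-02, -1.10336030e-04]), 'tool_pos': array([0.18000803, 0.54555109, 0.2156611 ]), 'ee_rot': array([-2.29441577e-04,  1.58710023e-01,  9.87324864e-01, -8.30249437e-04]), 'wrist_force': array([-0.55103895, -0.5867684 ,  0.08828991]), 'torque': array([0.01246124, 0.03439837, 0.0360142 ]), 'finger_force': 0.0, 'width': 0.09422228899193107}
{'vfov': 48.41331242676771, 'cx': 276.2318884473926, 'cy': 215.01871849295617, 'distortion': array([0.03467844, 0.        , 0.        , 0.        , 0.        ]), 'xyz': array([0.42843123, 0.05171998, 1.59733488]), 'attitude': array([-0.70614588, -0.02822226,  0.03588001,  0.70659332])}
{'vfov': 53.66924164099669, 'cx': 282.9710583901476, 'cy': 215.75399703552347, 'distortion': array([-0.07311072,  0.        ,  0.        ,  0.        ,  0.        ]), 'xyz': array([0.57574295, 1.03682277, 0.68925398]), 'attitude': array([ 0.00810481, -0.00332663,  0.47740148,  0.87864161])}
```

View pics/top0.png

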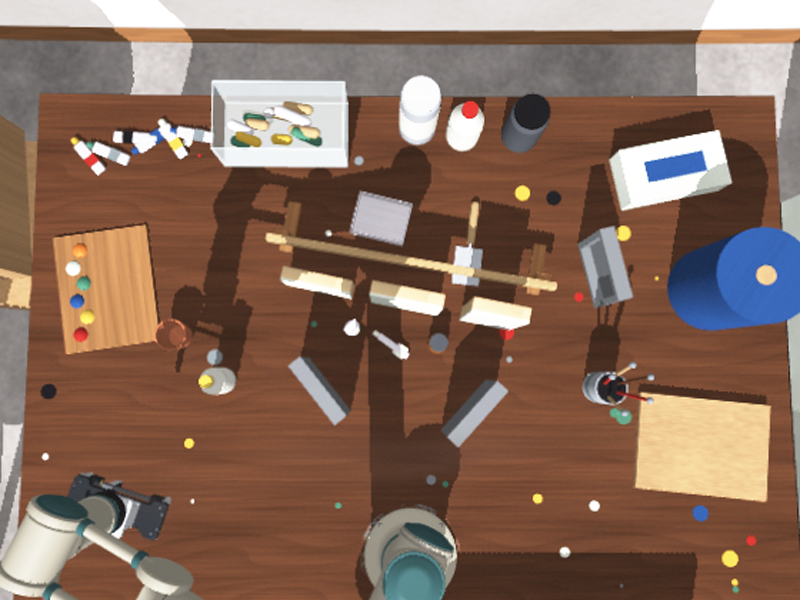

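View pics/side0.png

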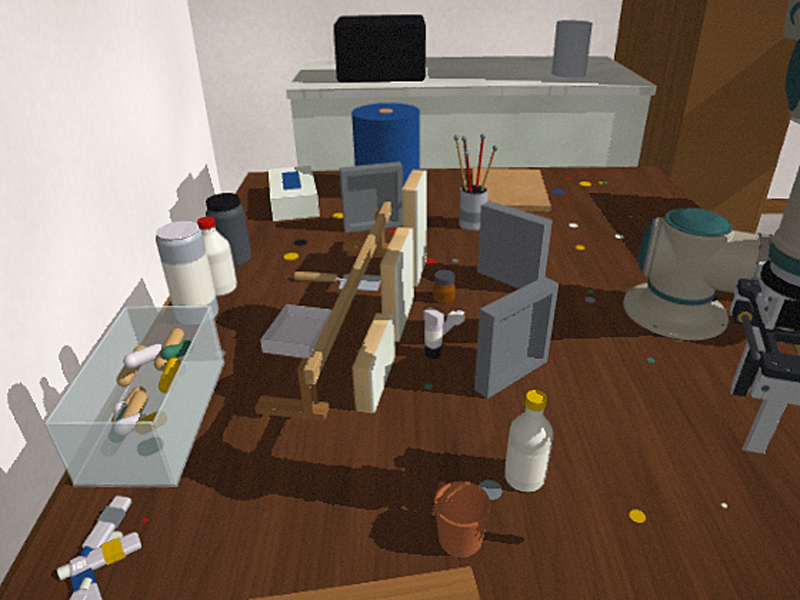

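The top view shows three panels in front of the rail, left to right at (317,283), (407,297) and (496,312), which look like low, middle and tall. Two grey look-alikes stand nearer the robot at (318,390) and (475,412). The side view confirms the order by height: low nearest that camera, tall farthest.

Run:
```python
import pickle,cv2
im=pickle.load(open("top.pkl","rb"))["pixels"][155:245,180:400,::-1]
s=cv2.resize(im,None,fx=3.6,fy=3.6,interpolation=cv2.INTER_CUBIC)
cv2.imwrite("pics/crop0.png",s)
```

```text
(no output)
```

View pics/crop0.png

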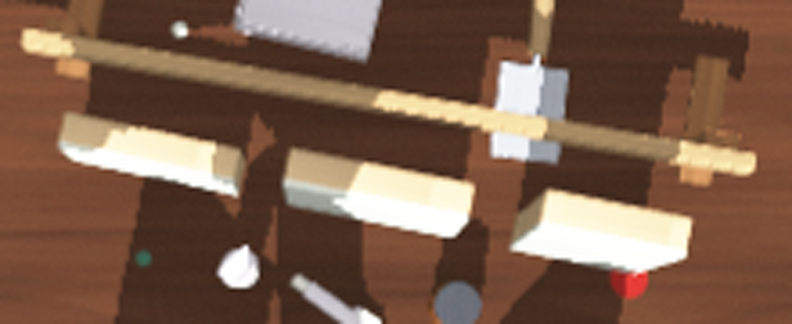

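The crop shows the top faces. The back edge of middle runs (292,148)–(474,180), that of tall (548,190)–(691,216), and the rail runs (25,40)–(755,160). Lower front edges are about (288,205)–(458,237) for middle and (512,248)–(640,272) for tall.

Run:
```python
from h import *
import pickle
im=pickle.load(open("top.pkl","rb"))
def P(l,z): 
    return ray(im,[( (u+.5)/3.6-.5+180,(v+.5)/3.6-.5+155) for u,v in l],z)
for n,l,z in[("mid back top",[(292,148),(474,180)],.17),("mid front bot",[(288,205),(458,237)],0),("tall back top",[(548,190),(691,216)],.23),("tall front bot",[(512,248),(640,272)],0),("rail",[(25,40),(755,160)],.12),("low back top",[(68,113),(245,152)],.095),("jar top",[(457,302)],.06),("tube",[(240,268)],.095)]:
    p=P(l,z);d=p[-1]-p[0];print(n,p.round(3)[:,:2].tolist(),"mid",p.mean(0).round(3)[:2],"len",np.hypot(*d[:2]).round(3),"yaw",np.arctan2(d[0],-d[1]).round(3))
```

```text
mid back top [[0.618, 0.084], [0.59, -0.072]] mid [0.604 0.006] len 0.158 yaw -0.175
mid front bot [[0.586, 0.091], [0.555, -0.071]] mid [0.57 0.01] len 0.165 yaw -0.187
tall back top [[0.575, -0.127], [0.554, -0.244]] mid [ 0.565 -0.185] len 0.119 yaw -0.181
tall front bot [[0.544, -0.122], [0.521, -0.244]] mid [ 0.533 -0.183] len 0.124 yaw -0.186
rail [[0.721, 0.322], [0.614, -0.325]] mid [ 0.667 -0.002] len 0.656 yaw -0.164
low back top [[0.659, 0.287], [0.624, 0.128]] mid [0.642 0.207] len 0.163 yaw -0.218
jar top [[0.491, -0.065]] mid [ 0.491 -0.065] len 0.0 yaw 3.142
tube [[0.52, 0.132]] mid [0.52  0.132] len 0.0 yaw 3.142
```

apply_moves(steps=[[0,0,-0.07,0,0,-0.05,0],[0,0,-0.07,0,0,-0.05,0],[0,0,0,-0.036,-0.038,0,0],[0,0,0,-0.036,-0.038,0,0],[0,0,0,-0.036,-0.038,0,0],[0,0,0,-0.036,-0.038,0,0],[0,0,0,-0.036,-0.038,0,0],[0,0,0,-0.036,-0.038,0,0],[0,0,0,-0.036,-0.038,0,0],[0,0,0,-0.036,-0.038,0,0],[0,0,0,-0.036,-0.038,0,0],[0,0,0,-0.036,-0.038,0,0]])

```text
clock: 1.6
tool_pos: [0.4674, 0.1065, 0.3162]
ee_rot: [-0.0, 0.089, 0.996, 0.0]
wrist_force: [0.0, 0.5, -0.1]
width: 0.0005
finger_force: 0.0
```

apply_moves(steps=[[0,0,0,-0.03,-0.0375,0,0],[0,0,0,-0.03,-0.0375,0,0],[0,0,0,0,0,0.04,0],[0,0,0,0,0,0.04,0],[0,0,0,0,0,0.04,0],[0,0,0,0,0,0.04,0],[0,0,0,0,0,0.006,0],[0,0,0,0,0,0,0]])

```text
clock: 2.6
tool_pos: [0.513, 0.0236, 0.1509]
ee_rot: [0.0, 0.089, 0.996, 0.0]
wrist_force: [0.5, 0.4, -0.1]
width: 0.0007
finger_force: 0.0
```

Run:
```python
from h import *
s=get_state();print(s["tool_pos"],s["wrist_force"])
im=get_image("side")
cv2.imwrite("pics/side1.png",cv2.resize(im["pixels"][80:320,140:460,::-1],(800,600),interpolation=cv2.INTER_CUBIC))
```

```text
[0.51301965 0.02360832 0.15092177] [ 0.4664279   0.4320366  -0.12484199]
```

View pics/side1.png

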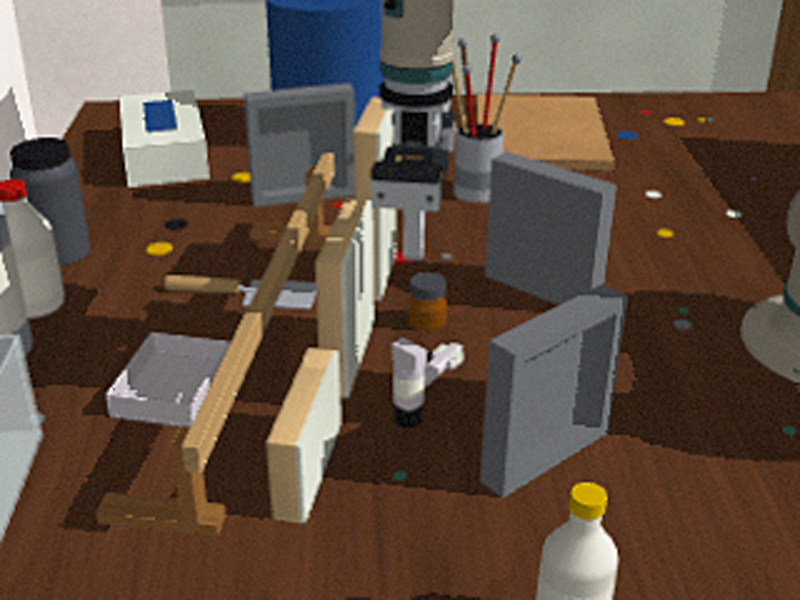

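The closed fingertips (410,250) are in front of the middle panel's white face (350,270), just below its top and clear of the jar and tube. I'll push slowly.

apply_moves(steps=[[0,0,0,-0.018,0,0,0],[0,0,0,-0.018,0,0,0],[0,0,0,-0.005,0,0,0],[0,0,0,-0.005,0,0,0],[0,0,0,-0.005,0,0,0],[0,0,0,-0.005,0,0,0],[0,0,0,-0.004,0,0,0],[0,0,0,-0.004,0,0,0],[0,0,0,-0.004,0,0,0]])

```text
clock: 3.78
tool_pos: [0.5798, 0.0115, 0.1505]
ee_rot: [0.0, 0.089, 0.996, 0.0]
wrist_force: [-0.8, -0.7, 0.1]
width: 0.0006
finger_force: 0.1
```

apply_moves(steps=[[0,0,0,-0.004,0,0,0],[0,0,0,-0.004,0,0,0],[0,0,0,-0.004,0,0,0]])

```text
clock: 4.15
tool_pos: [0.5917, 0.0093, 0.1504]
ee_rot: [0.0, 0.089, 0.996, 0.0]
wrist_force: [-0.8, -0.2, -0.8]
width: 0.0008
finger_force: 0.0
```

Run:
```python
from h import *
im=get_image("side")
cv2.imwrite("pics/side2.png",cv2.resize(im["pixels"][80:320,140:460,::-1],(800,600),interpolation=cv2.INTER_CUBIC))
```

```text
(no output)
```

View pics/side2.png

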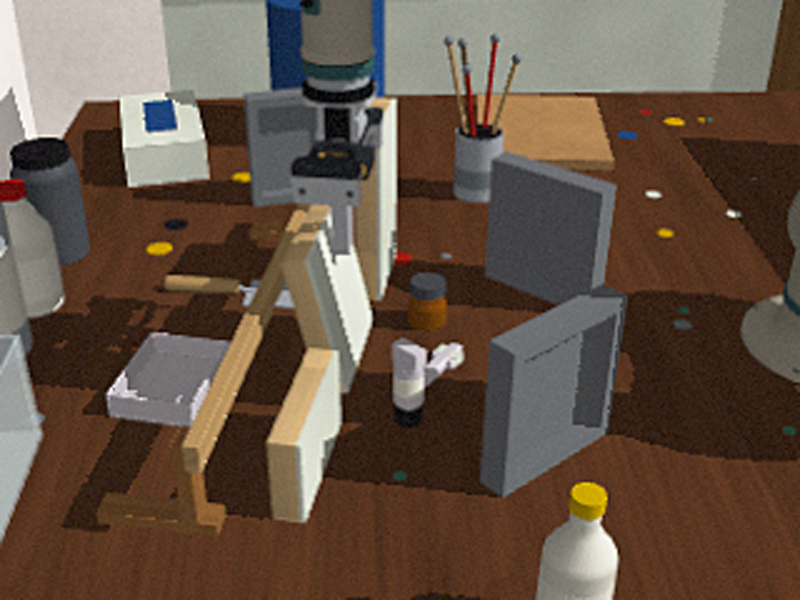

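The middle panel is tilted about 0.25 rad, with its top at (310,215) near the rail and its foot still in place. I'll follow a little further, wait, then retreat and go up.

apply_moves(steps=[[0,0,0,-0.005,0,0,0],[0,0,0,-0.005,0,0,0],[0,0,0,0,0,0,0],[0,0,0,0,0,0,0],[0,0,0,0.005,0,0,0],[0,0,0,0.03,0,0,0],[0,0,0,0.04,0,0,0],[0,0,0,0.04,0,0,0],[0,0,0,0,0,-0.05,0],[0,0,0,0,0,-0.05,0],[0,0,0,0,0,-0.05,0]])

```text
clock: 5.58
tool_pos: [0.487, 0.0282, 0.3021]
ee_rot: [0.0, 0.089, 0.996, 0.0]
wrist_force: [1.1, -0.9, 1.1]
width: 0.0007
finger_force: 0.0
```

Run:
```python
from h import *
im=get_image("side")
cv2.imwrite("pics/side3.png",cv2.resize(im["pixels"][80:320,140:460,::-1],(800,600),interpolation=cv2.INTER_CUBIC))
p=get_state()["tool_pos"];print(p)
q=np.array([.533,-.181])-.06*np.array([.984,-.179]);d=q-p[:2]
print(d@[-.984,.179],d@[.179,.984],p[2]-.205)
```

```text
[0.49047385 0.02794822 0.30901837]
-0.0192296428245179 -0.19799287261671178 0.10401837019380725
```

View pics/side3.png

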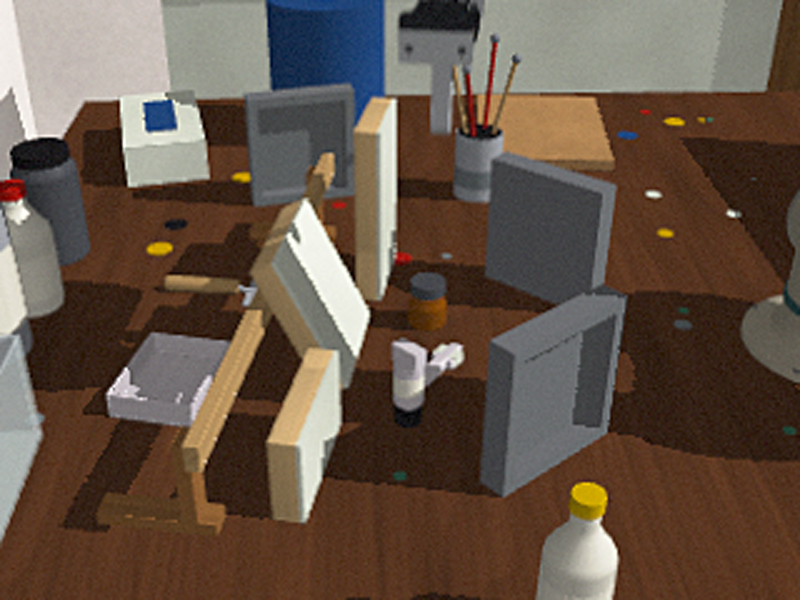

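The middle panel leans on the rail, its top at (290,215) and its foot at (355,360) unmoved. The low panel still stands. Next is the tall one.

apply_moves(steps=[[0,0,0,-0.005,-0.04,0,0],[0,0,0,-0.005,-0.04,0,0],[0,0,0,-0.005,-0.04,0,0],[0,0,0,-0.004,-0.04,0,0],[0,0,0,0,-0.038,0,0],[0,0,0,0,0,0.035,0],[0,0,0,0,0,0.035,0],[0,0,0,0,0,0.034,0],[0,0,0,0,0,0,0]])

```text
clock: 6.75
tool_pos: [0.4693, -0.169, 0.1942]
ee_rot: [-0.003, 0.089, 0.996, 0.001]
wrist_force: [-0.7, 0.4, -0.1]
width: 0.0004
finger_force: 0.0
```

apply_moves(steps=[[0,0,0,-0.018,0,0,0],[0,0,0,-0.018,0,0,0],[0,0,0,-0.005,0,0,0],[0,0,0,-0.005,0,0,0],[0,0,0,-0.005,0,0,0],[0,0,0,-0.005,0,0,0],[0,0,0,-0.004,0,0,0],[0,0,0,-0.004,0,0,0],[0,0,0,-0.004,0,0,0],[0,0,0,-0.004,0,0,0],[0,0,0,-0.004,0,0,0],[0,0,0,-0.004,0,0,0]])

```text
clock: 8.25
tool_pos: [0.5505, -0.1844, 0.1964]
ee_rot: [0.0, 0.089, 0.996, 0.0]
wrist_force: [0.3, -0.4, 0.0]
width: 0.0002
finger_force: 0.0
```

Run:
```python
from h import *
im=get_image("side")
cv2.imwrite("pics/side4.png",cv2.resize(im["pixels"][80:320,140:460,::-1],(800,600),interpolation=cv2.INTER_CUBIC))
```

```text
(no output)
```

View pics/side4.png

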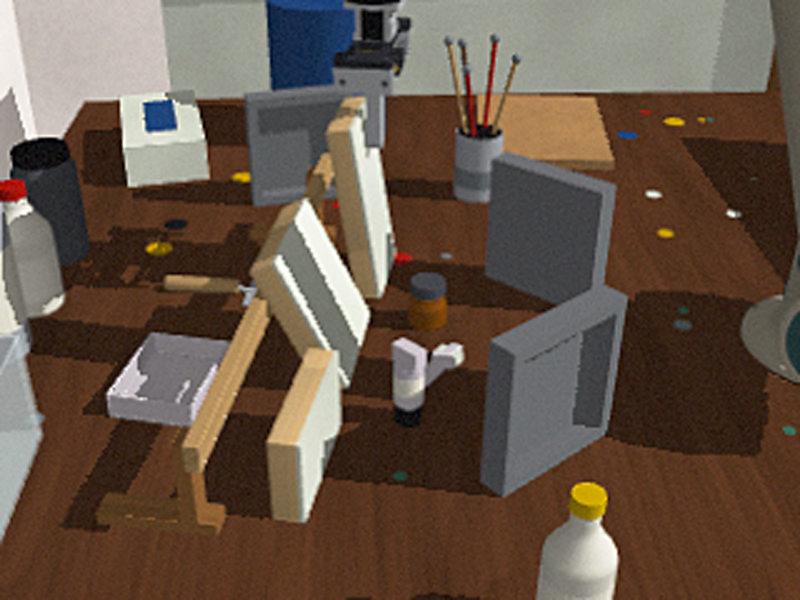

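The tall panel is tilting, with its top at (348,105) and its foot at (375,295). I'll push a little further, wait, then back off and rise.

apply_moves(steps=[[0,0,0,-0.005,0,0,0],[0,0,0,-0.005,0,0,0],[0,0,0,0,0,0,0],[0,0,0,0,0,0,0],[0,0,0,0.005,0,0,0],[0,0,0,0.03,0,0,0],[0,0,0,0.04,0,0,0],[0,0,0,0.04,0,-0.03,0],[0,0,0,0,0,-0.05,0],[0,0,0,0,0,-0.05,0],[0,0,0,0,0,0,0],[0,0,0,0,0,0,0]])

```text
clock: 9.8
tool_pos: [0.4462, -0.1654, 0.3258]
ee_rot: [-0.0, 0.089, 0.996, 0.0]
wrist_force: [-0.5, 0.3, -0.1]
width: 0.0007
finger_force: 0.0
```

Run:
```python
from h import *
a=get_image("side")["pixels"][80:320,140:460,::-1];b=get_image("top")["pixels"][130:250,160:420,::-1]
o=np.zeros((600,800,3),np.uint8)
o[:300,:400]=cv2.resize(a,(400,300));o[:,:]=0
o[:330,180:620]=cv2.resize(a,(440,330),interpolation=cv2.INTER_CUBIC)
o[335:600,100:674]=cv2.resize(b,(574,265),interpolation=cv2.INTER_CUBIC)
cv2.imwrite("pics/end.png",o)
```

```text
(no output)
```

View pics/end.png

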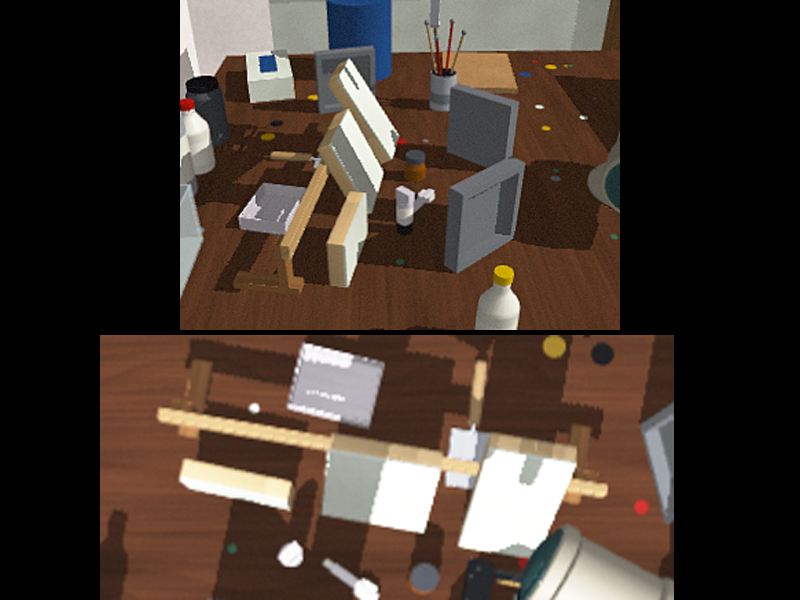

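Both tall panels now lean on the rail: in the top view, middle is at (385,485) and tall at (520,495). The low panel stands at (237,485), and the tubes, jar, dish and knife look unmoved.

```bash
python3 -c "
from cell import *
print(job_done())"
```

```text
the job is handed in; nothing more can be done
None
```

I tipped the tall and middle panels back with the closed fingertips; both now lean on the rail, the low panel still stands, nothing else looks moved in the last pictures, and the job was handed in at about 10 s (no verdict was returned).

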